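Bleed the red-collared moisture trap

ROBOT

A 6-joint arm with a two-finger parallel gripper is mounted at the origin on a cart in front of the work surface, level with it; the furniture and walls round the work are solid. World frame = base frame: x ahead of the robot, y to its left, z up, the work surface at z = 0. Lengths are in m, angles in degrees, forces in N, time in s.
With the tool pointing down it reaches from about 0.35 to 0.875 m from the base axis. Payload 4.2 kg.
Tool frame: the origin (TCP) lies midway between the tips of the shut fingers; the grasp point (between the pads) lies 19 mm behind it; z points along the fingers, y is the line along which they close (so a half turn about z gives the same grasp; the last joint's range is limited). The gripper opens to 87 mm and grips with 3 to 60 N. Pads are 19 mm wide; open, the fingers measure 117 mm over their backs; the gripper's body (75 mm by 190 mm) begins 51 mm behind the grasp point.
Start: joints at [83.113, 22.042, 0.453, 0, -68.411, -14.817], TCP at [0.231, 0.581, 0.223] pointing down, gripper open.
Joint ranges: [-179.83, 179.83], [-69.29, 118.12], [-61.27, 80.66], [-181.25, 117.63], [-171.15, -9.14], [-177.46, 177.46]. Speed limits (degrees/s): [159.86, 159.86, 180, 180, 180, 180].

INTERFACE

Orientations are given as a 3x3 rotation matrix whose columns are the frame's x, y, z axes.
In Python, from station import r, cams, ticket gives the robot as it stands (r), with the cameras (cams) and the job (ticket).
- The arm moves only by the tool hand_motion, called after "Emit:" in YAML: its name, and indented under it one key for each argument. Schema: {"type":"object","properties":{"ticks":{"type":"array","items":{"type":"array","items":{"type":"array","items":{"type":"number"},"minItems":7,"maxItems":7},"minItems":1,"maxItems":8},"minItems":1,"maxItems":1},"only":{"type":"string"},"quiet":{"type":"boolean"},"lines":{"type":"string"}},"required":["ticks"],"additionalProperties":false}. ticks is a list that holds a single list of rows (three levels of brackets), with 1 to 8 rows, each of 7 numbers: the opening from 0.0 (shut) to 1.0 (fully open), then dx, dy, dz in shares of 800 mm (1.0 is 800 mm), then a rotation vector rx, ry, rz in normalised numbers (1 is 180 degrees); each row is the pose to reach, as a shift and turn from the pose commanded when the call began, along the tool's axes at that moment; what a row does not reach only later rows make up. A row lasts 1/10 s, in which the tool goes at most 0.05 m and 8.59 degrees, less where a joint would pass 70% of its speed; a pose out of reach is approached as far as the arm can. The fingers move at their own pace and stop on an object; the grip force is fixed at half the most. Time passes only in rows, so rows that do not move let the fingers close. The tool returns the time, the measured TCP pose, the force, the opening and the grip force at its end. only (a regular expression) keeps the lines of the reply that match it, lines (a string "A,B") keeps lines A to B, and quiet returns only ok. No shift or turn number may pass 1 either way. Input that does not fit is refused with a message, and nothing moves.
- r.sense(): the state, without advancing time (a new reading comes with each control period).
- cams.capture(name): name is "side" or "top"; returns a dict with "pixels" (480x640x3 uint8, red, green, blue), "z_map" (480x640 float32, m along the optical axis (not along the pixel's ray), 0 where there is no reading), "K" (3x3 intrinsics, pixels), "distortion" ([k1, k2, p1, p2, k3] as OpenCV has them; the pictures are not rectified), "world_from_camera" (4x4, takes a point from camera to world coordinates). Camera axes: x right, y up, looking along -z (the intrinsics and any distortion apply to the point x, -y, -z); pixel columns grow to the right and rows downward; lengths in m; the calibration is good to about 2 mm. A picture is of the moment at which its call begins.
- ticket.finish_job(): hands the job in; it is judged then, once.
The state is a dict: "time_s": time; "joints": joint angles; "joint_velocities": joint speeds; "effort": joint torques, N m; "tcp_pos": TCP position; "ee_rot": TCP orientation; "wrist_force": force on the tool from outside, world axes, zero at the start; "moment": the same for the moment, N m; "gripper_width": opening from 0.0 (shut) to 1.0 (fully open); "gripper_force": force on a finger pad.
Only numpy, scipy, OpenCV 4.12 (cv2) and the standard library are available. Lean on these libraries where they do the work, as an engineer would, in place of code of your own. Each camera call takes 0.05 s, during which the arm holds its last target. There are 200 camera calls.

TASK

Bleed the moisture trap with the red collar: unscrew the small knurled brass lock nut on its top by about a quarter turn (counter-clockwise seen from above) and let go of it, then press the freed valve tip above the nut fully down with the fingertips, keep it down for about half a second, and let it spring back up. Leave the nut unscrewed, and do not turn or press the valve of the blue-collared trap.

Things in the scene. Friction and masses are not known exactly. Their poses are not given: they have to be found in the camera images.
- red_trap: Moisture trap with a red collar, fixed: aluminium block 62 (x) x44x34 mm on a dark steel foot plate 100x60x6 mm, brass hose tails at both x ends, on top a red collar 36 mm across (top at 46 mm) and a bleed valve: knurled brass lock nut on a steel stem (7 mm) that ends in a brass tip. Origin at the centre of its underside on the table, under the valve's upright axis.
- red_nut_mid (a point): Centre of the red trap's knurled brass lock nut, on the valve's axis: an upright cylinder 22 mm across, 14 mm high, underside 50 mm and top 64 mm above the table when screwed down (this point at 57 mm). A white mark on its top shows its turn. z up; the point turns with the nut.
- red_nut (a joint): Turn of the red trap's lock nut, rad: 0 = screwed down (start), grows counter-clockwise seen from above, stop at 1.6; stays where left. Takes about 0.12 N m (grip 20 to 30 N). It climbs 3 mm/rad along the stem; if the gripper does not rise with it, the stem is drawn down instead and springs back when the nut is let go. Screwed down, it blocks the stem (under 2 mm of give).
- red_tip: Brass valve tip of the red trap: an upright button 13 mm across and 7 mm high on top of the stem, on the same axis as the nut, free to swivel. Origin at the centre of its underside, 71 mm above the table when up, so its top is at 78 mm, 14 mm above the top of the screwed-down nut. z is up.
- red_stem (a joint): How far the red trap's stem (with tip and nut) is pressed down, m: 0 up, at most 0.006 and no more than the nut has climbed. Spring: starts to move at 1.5 N and takes about 2.3 N at 4 mm; pressing on raises the force as it meets its stop; returns by itself.
- blue_nut_mid (a point): Centre of the knurled lock nut of the other moisture trap, the same in every way but with a blue collar. Leave it alone.
- blue_nut (a joint): Turn of the blue trap's lock nut, rad; 0 screwed down. Must stay so.
- blue_stem (a joint): How far the blue trap's stem is pressed down, m; 0 up. Must stay so.

How it is judged (in metres and radians):
On the way, in this order (a step that is already met when the one before it is completed fails the run):
1. the red trap's lock nut is unscrewed by at least 1.0 rad and its tip stands up (value of joint red_nut above 1 rad and value of joint red_stem below 0.0015 m and contact force between the fingers and red_tip below 0.5 N), for 0.2 s.
2. the fingers press the red trap's freed tip down by more than 2.5 mm and keep it there (value of joint red_stem above 0.0025 m and contact force between the fingers and red_tip above 1 N), for 0.3 s.
At the end, for the whole second after the job is handed in: The red trap's lock nut stands unscrewed by more than 1.0 rad and its valve tip has sprung back up (within 1 mm); the blue trap's nut is still screwed down (within 0.1 rad) and its tip is up (within 1 mm) (value of joint red_nut above 1 rad and value of joint each of red_stem, blue_stem below 0.001 m and value of joint blue_nut below 0.1 rad); the robot touches nothing.
It fails at once if the blue trap's lock nut turned by more than 0.15 rad or its tip pressed by more than 1.5 mm (value of joint blue_nut above 0.15 rad or value of joint blue_stem above 0.0015 m).
It also fails if it takes over 45 s, if anything falls off the work surface, if the arm or the gripper's body presses on something with over 40 N, if the wrist force passes 120 N, or if a joint passes its speed limit or range.

## Working session

There is one attempt and no reset: what is moved stays moved. The work goes in short steps, Python scripts to look and compute and a tool call to move; the robot and the scene stay as the last step left them, time stands still between calls to the robot, and variables do not carry over. Pictures are saved under pics/ and viewed, at most 10 in all, crops included, and the job is handed in when it is done.

```bash
mkdir -p pics
```

Create h.py:
```python
import numpy as np, cv2
from station import r, cams, ticket
def cap(n):
    c=cams.capture(n); return c
def world(c,u,v):
    "depth-based world point(s)"
    u=np.atleast_1d(u).astype(int);v=np.atleast_1d(v).astype(int)
    p=cv2.undistortPoints(np.stack([u,v],1).astype(float)[:,None],c["K"],np.array(c["distortion"]))[:,0]
    z=c["z_map"][v,u]; P=np.stack([p[:,0]*z,-p[:,1]*z,-z,np.ones(len(z))],1)
    return (P@np.array(c["world_from_camera"]).T)[:,:3]
def plane(c,u,v,h):
    p=cv2.undistortPoints(np.array([[[u,v]]],float),c["K"],np.array(c["distortion"]))[0,0]
    T=np.array(c["world_from_camera"]); d=T[:3,:3]@[p[0],-p[1],-1]; o=T[:3,3]
    return o+d*(h-o[2])/d[2]
```

Run:
```python
from h import *
for n in("top","side"):
    c=cap(n); cv2.imwrite(f"pics/{n}0.png",c["pixels"][:,:,::-1]); print(n,np.round(c["world_from_camera"],3).tolist())
    hsv=cv2.cvtColor(c["pixels"],cv2.COLOR_RGB2HSV)
    for nm,m in(("red",((hsv[...,0]<8)|(hsv[...,0]>172))&(hsv[...,1]>140)&(hsv[...,2]>60)),("blue",(abs(hsv[...,0].astype(int)-112)<12)&(hsv[...,1]>140)&(hsv[...,2]>50))):
        k,l,s,ce=cv2.connectedComponentsWithStats(m.astype(np.uint8))
        for i in range(1,k):
            if s[i,4]>60: print(nm,s[i],ce[i],plane(c,*ce[i],.046))
print({k:np.round(v,3).tolist() for k,v in r.sense().items()})
```

```text
top [[0.006, 0.999, -0.052, 0.504], [-1.0, 0.007, 0.022, 0.074], [0.022, 0.051, 0.998, 0.916], [0.0, 0.0, 0.0, 1.0]]
red [299 128  12  12 115] [304.30434783 133.92173913] [0.7362334  0.08408722 0.046     ]
red [450 201  28  61 474] [463.27637131 234.85232068] [ 0.5680775  -0.18408289  0.046     ]
red [337 261  20  20 158] [345.69620253 270.75316456] [0.50685077 0.01368441 0.046     ]
blue [236 259  21  20 127] [247.81102362 268.19685039] [0.51005778 0.17571336 0.046     ]
side [[-0.985, 0.085, -0.151, 0.419], [-0.173, -0.423, 0.889, 0.843], [0.012, 0.902, 0.431, 0.436], [0.0, 0.0, 0.0, 1.0]]
red [308 205  53   7 212] [336.96698113 208.77358491] [ 0.55881698 -0.10150374  0.046     ]
red [347 233  20  10 125] [356.408 238.128] [0.50590518 0.02212626 0.046     ]
red [100 286  26  20 143] [108.35664336 298.46153846] [0.82046705 0.28514532 0.046     ]
blue [329 280  23  13 170] [339.6        286.84705882] [0.50953775 0.18836616 0.046     ]
{'time_s': 0.1, 'joints': [83.113, 22.085, 0.388, -0.025, -68.412, -14.818], 'joint_velocities': [-0.039, -0.085, 0.197, 0.055, -0.021, -0.004], 'effort': [-0.001, -39.169, 18.794, 4.232, 0.013, -0.0], 'tcp_pos': [0.231, 0.58, 0.222], 'ee_rot': [[0.929, -0.37, -0.001], [-0.37, -0.929, -0.002], [0.0, 0.002, -1.0]], 'wrist_force': [0.083, 0.245, -0.249], 'moment': [0.001, -0.012, 0.004], 'gripper_force': 0.0, 'gripper_width': 0.999}
```

View pics/top0.png

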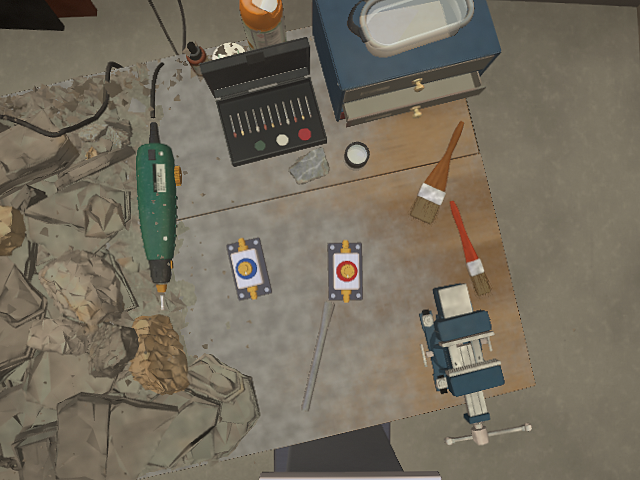

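View pics/side0.png

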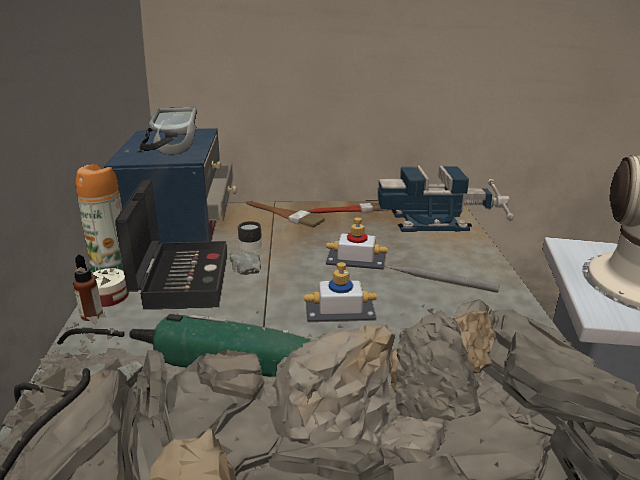

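The top view shows the red-collared trap near pixel (346,271) and the blue one near (247,268). The side view shows red at (356,238) and blue at (340,287), with rocks under the start pose. Next I'll refine the valve axis and check heights along the path.

Run:
```python
from h import *
t=cap("top"); s=cap("side")
hs=cv2.cvtColor(t["pixels"],cv2.COLOR_RGB2HSV)
m=((hs[...,0]<8)|(hs[...,0]>172))&(hs[...,1]>140)&(hs[...,2]>60); m[:255]=0;m[290:]=0;m[:,:325]=0;m[:,365:]=0
v,u=np.nonzero(m); pts=np.stack([u,v],1).astype(np.int32)
el=cv2.fitEllipse(cv2.convexHull(pts)); print(el,plane(t,*el[0],.046))
hh=np.array([world(t,u[i],v[i])[0] for i in range(len(u))]); print("collar depth pts",hh.mean(0),np.median(hh[:,2]))
# whole region points higher than .058
vv,uu=np.mgrid[245:295,320:370]; W=world(t,uu.ravel(),vv.ravel())
for a,b in((.042,.05),(.06,.068),(.074,.085)):
    k=(W[:,2]>a)&(W[:,2]<b); print("top",a,k.sum(),W[k].mean(0),(W[k].max(0)+W[k].min(0))/2)
# side: brass columns of nut/tip
vv,uu=np.mgrid[210:250,335:380]; W=world(s,uu.ravel(),vv.ravel())
for a,b in((.036,.046),(.052,.063),(.072,.077)):
    k=(W[:,2]>a)&(W[:,2]<b)&(abs(W[:,0]-.507)<.03)&(abs(W[:,1]-.013)<.03); print("side",a,k.sum(),W[k].mean(0),W[k][:,0].min(),W[k][:,0].max(),W[k][:,1].max())
vv,uu=np.mgrid[0:480,0:640]; W=world(t,uu.ravel(),vv.ravel()); x,y,z=W.T
for lo,hi in((.0,.3),(-.3,-.08),(.3,.45),(.45,.6),(.6,.75)):
    k=(y>lo)&(y<hi)&(x>.1)&(x<.65)&(z<.6); print(lo,hi,z[k].max() if k.any() else None)
```

Run:
```python
import cv2
i=cv2.imread('pics/side0.png')[190:330,290:410];cv2.imwrite('pics/c1.png',cv2.resize(i,None,fx=4,fy=4,interpolation=2))
```

```text
((346.45550537109375, 270.712158203125), (19.774520874023438, 20.16534996032715), 96.7159423828125) [0.50692585 0.01242365 0.046     ]
collar depth pts [0.50688557 0.0144475  0.05644825] 0.04534155085934399
top 0.042 208 [0.50566036 0.0134326  0.04495351] [0.50557598 0.01226312 0.04566512]
top 0.06 96 [0.50671472 0.01320436 0.06303867] [0.50642727 0.0120176  0.06324323]
top 0.074 48 [0.50617873 0.01251285 0.07737837] [0.50558632 0.0129476  0.07788481]
side 0.036 341 [0.50586908 0.02172499 0.04057703] 0.4770110847639722 0.5365152937100337 0.03636122097793315
side 0.052 81 [0.50577154 0.01936468 0.05737007] 0.49440416001674004 0.5173427894282263 0.024661827757744392
side 0.072 17 [0.50553703 0.01557229 0.07484239] 0.5003108503253657 0.5122875855231694 0.01957029477758776
0.0 0.3 0.09717029457572646
-0.3 -0.08 0.11403209394771074
0.3 0.45 0.13838375676283554
0.45 0.6 0.12355264759077922
0.6 0.75 0.02758050401618961
```

View pics/c1.png

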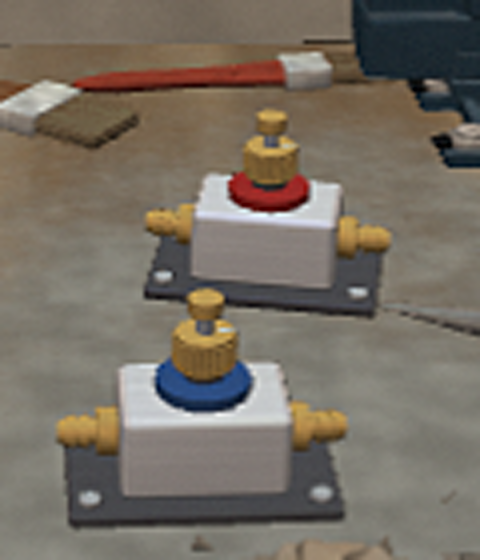

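Top and side agree that the valve axis is at about (0.506, 0.013), and the path at z=0.22 is clear. I'll move over it now, keeping the current yaw so the last joint can turn about 80° counter-clockwise.

Careful with the scale: shifts go in shares of 800 mm and turns go in shares of 180 degrees. That gives: 0.264 m is 0.33, 0.231 m is 0.2888.

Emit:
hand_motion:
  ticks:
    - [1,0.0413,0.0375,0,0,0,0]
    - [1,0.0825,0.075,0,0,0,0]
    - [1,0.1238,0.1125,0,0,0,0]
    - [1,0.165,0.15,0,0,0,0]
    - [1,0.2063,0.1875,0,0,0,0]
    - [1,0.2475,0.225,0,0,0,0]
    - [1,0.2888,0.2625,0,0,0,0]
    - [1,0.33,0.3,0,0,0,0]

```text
refused: ticks: the value is too long (schema: maxItems 1). Nothing was moved.
```

The error is about the shape of the input: a list holding one list of rows, three levels of brackets. Fixing that and sending the same move.

Emit:
hand_motion:
  ticks:
    - [[1,0.0413,0.0375,0,0,0,0],[1,0.0825,0.075,0,0,0,0],[1,0.1238,0.1125,0,0,0,0],[1,0.165,0.15,0,0,0,0],[1,0.2063,0.1875,0,0,0,0],[1,0.2475,0.225,0,0,0,0],[1,0.2888,0.2625,0,0,0,0],[1,0.33,0.3,0,0,0,0]]

```text
time_s: 1.0
tcp_pos: [0.3879, 0.2583, 0.2227]
ee_rot: [[0.929, -0.369, 0.0], [-0.369, -0.929, 0.0], [0.0, -0.0, -1.0]]
wrist_force: [0.8, 0.6, -0.3]
gripper_width: 1.001
gripper_force: 0.0
```

Emit:
hand_motion:
  ticks:
    - [[0.8,0.0413,0.0375,0,0,0,0],[0.7,0.0825,0.075,0,0,0,0],[0.6,0.1238,0.1125,0,0,0,0],[0.6,0.165,0.15,0,0,0,0],[0.6,0.2063,0.1875,0,0,0,0],[0.6,0.25,0.23,0.0375,0,0,0],[0.6,0.25,0.23,0.075,0,0,0],[0.6,0.25,0.23,0.075,0,0,0]]

```text
time_s: 1.8
tcp_pos: [0.5022, 0.0129, 0.1582]
ee_rot: [[0.927, -0.374, -0.01], [-0.374, -0.928, -0.002], [-0.009, 0.006, -1.0]]
wrist_force: [-1.1, -0.8, -0.8]
gripper_width: 0.606
gripper_force: 0.0
```

Run:
```python
from h import *
s=r.sense(); print({k:np.round(s[k],4).tolist() for k in("time_s","tcp_pos","joints","ee_rot","gripper_width")})
R=np.array(s["ee_rot"]);print(R.T@(np.array([.506,.013,.050])-s["tcp_pos"]))
```

```text
{'time_s': 1.8, 'tcp_pos': [0.5022, 0.0129, 0.1582], 'joints': [19.963, 13.9114, -21.4351, -0.1086, -55.2562, 48.1493], 'ee_rot': [[0.9275, -0.3738, -0.0104], [-0.3738, -0.9275, -0.0021], [-0.0089, 0.0059, -0.9999]], 'gripper_width': 0.6057}
[ 0.00442693 -0.00211634  0.10817394]
```

In the tool's units: 0.05 m is 0.0625, 0.04 m is 0.05.

Emit:
hand_motion:
  ticks:
    - [[0.6,0,0,0.025,0,0,0],[0.6,0,0,0.05,0,0,0],[0.6,0,0,0.0625,0,0,0],[0.6,0,0,0.0625,0,0,0],[0.6,0,0,0.0625,0,0,0]]

```text
time_s: 2.3
tcp_pos: [0.5062, 0.0158, 0.1138]
ee_rot: [[0.93, -0.369, 0.002], [-0.369, -0.93, 0.0], [0.002, -0.001, -1.0]]
wrist_force: [-0.4, -0.0, 0.1]
gripper_width: 0.601
gripper_force: 0.0
```

Run:
```python
from h import *
s=r.sense(); print({k:np.round(s[k],4).tolist() for k in("time_s","tcp_pos","joints","ee_rot","gripper_width")})
R=np.array(s["ee_rot"]);print(R.T@(np.array([.506,.013,.051])-s["tcp_pos"]))
cv2.imwrite('pics/s1.png',cv2.resize(cap("side")["pixels"][120:290,270:450,::-1],None,fx=3,fy=3))
```

```text
{'time_s': 2.3, 'tcp_pos': [0.5062, 0.0158, 0.1138], 'joints': [20.201, 16.988, -24.7321, 0.0399, -48.1736, 48.1469], 'ee_rot': [[0.9296, -0.3685, 0.0019], [-0.3685, -0.9296, 0.0002], [0.0017, -0.0008, -1.0]], 'gripper_width': 0.6012}
[0.00074026 0.00274182 0.06276702]
```

View pics/s1.png

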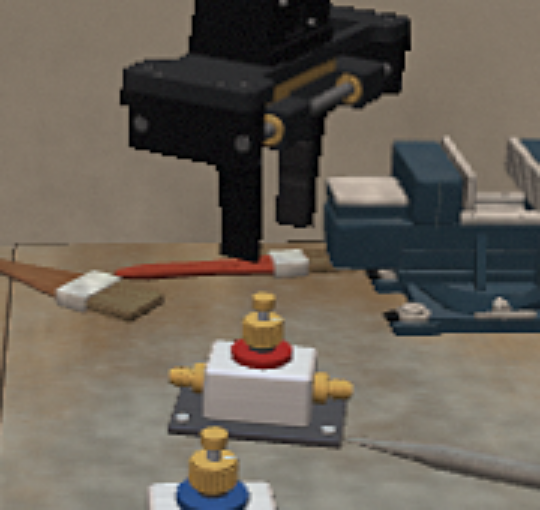

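The fingers straddle the valve axis (crop about x=265) and are clear of the vise. I'll descend to z=0.051 with a small correction and close on the nut.

In the tool's units: 0.062 m is 0.0775, 0.003 m is 0.0038.

Emit:
hand_motion:
  ticks:
    - [[0.6,0.0013,0.0038,0.025,0,0,0],[0.6,0.0013,0.0038,0.05,0,0,0],[0.6,0.0013,0.0038,0.0688,0,0,0],[0.6,0.0013,0.0038,0.0775,0,0,0],[0.6,0.0013,0.0038,0.0775,0,0,0],[0.6,0.0013,0.0038,0.0775,0,0,0]]

```text
time_s: 2.95
tcp_pos: [0.5061, 0.0123, 0.0515]
ee_rot: [[0.929, -0.369, 0.002], [-0.369, -0.929, 0.0], [0.002, -0.001, -1.0]]
wrist_force: [0.1, -0.1, 0.5]
gripper_width: 0.598
gripper_force: 0.0
```

Emit:
hand_motion:
  ticks:
    - [[0.15,0,0,0,0,0,0],[0.15,0,0,0,0,0,0],[0.15,0,0,0,0,0,0],[0.15,0,0,0,0,0,0],[0.15,0,0,0,0,0,0],[0.15,0,0,0,0,0,0]]

```text
time_s: 3.55
tcp_pos: [0.5057, 0.0127, 0.0507]
ee_rot: [[0.929, -0.37, 0.001], [-0.37, -0.929, 0.001], [0.001, -0.001, -1.0]]
wrist_force: [-0.6, 2.9, 1.3]
gripper_width: 0.241
gripper_force: 30.0
```

Gripped the nut (21 mm opening, 30 N). Turning counter-clockwise, which is −rz in the tool frame, while rising 3 mm/rad.

In the tool's units: -0.0022 m is -0.0028, -0.0019 m is -0.0024, -42 degrees is -0.2333.

Emit:
hand_motion:
  ticks:
    - [[0.1,0,0,-0.0004,0,0,-0.0333],[0.1,0,0,-0.0008,0,0,-0.0667],[0.1,0,0,-0.0011,0,0,-0.1],[0.1,0,0,-0.0016,0,0,-0.1333],[0.1,0,0,-0.002,0,0,-0.1667],[0.1,0,0,-0.0024,0,0,-0.2],[0.1,0,0,-0.0028,0,0,-0.2333],[0.1,0,0,-0.0028,0,0,-0.2333]]

```text
time_s: 4.35
tcp_pos: [0.5056, 0.0113, 0.0529]
ee_rot: [[0.938, 0.347, 0.0], [0.347, -0.938, -0.001], [0.0, 0.001, -1.0]]
wrist_force: [2.0, -3.8, 0.3]
gripper_width: 0.243
gripper_force: 30.0
```

Run:
```python
from h import *
s=r.sense(); print(s["moment"],s["wrist_force"])
```

```text
[-1.2766948  -0.56500217  0.06226638] [ 2.0437625  -3.78258695  0.32880258]
```

In the tool's units: -0.0021 m is -0.0026, -0.0019 m is -0.0024, -40 degrees is -0.2222.

Emit:
hand_motion:
  ticks:
    - [[0.1,0,0,-0.0004,0,0,-0.0333],[0.1,0,0,-0.0008,0,0,-0.0667],[0.1,0,0,-0.0011,0,0,-0.1],[0.1,0,0,-0.0016,0,0,-0.1333],[0.1,0,0,-0.002,0,0,-0.1667],[0.1,0,0,-0.0024,0,0,-0.2],[0.1,0,0,-0.0026,0,0,-0.2222],[0.1,0,0,-0.0026,0,0,-0.2222]]

```text
time_s: 5.15
tcp_pos: [0.5065, 0.0103, 0.0552]
ee_rot: [[0.496, 0.868, 0.002], [0.868, -0.496, -0.002], [-0.001, 0.003, -1.0]]
wrist_force: [5.7, -9.6, -2.2]
gripper_width: 0.239
gripper_force: 30.0
```

Emit:
hand_motion:
  ticks:
    - [[0.6,0,0,0,0,0,0],[0.6,0,0,0,0,0,0],[0.6,0,0,0,0,0,0],[0.6,0,0,0,0,0,0],[0.6,0,0,-0.025,0,0,0],[0.6,0,0,-0.0625,0,0,0],[0.6,0,0,-0.0875,0,0,0],[0.6,0,0,-0.0875,0,0,0]]

```text
time_s: 5.95
tcp_pos: [0.5072, 0.0128, 0.1279]
ee_rot: [[0.495, 0.869, 0.007], [0.869, -0.495, 0.002], [0.005, 0.005, -1.0]]
wrist_force: [0.2, 0.4, -0.4]
gripper_width: 0.6
gripper_force: 0.0
```

Run:
```python
from h import *
s=cap("side"); t=cap("top")
a=cv2.resize(s["pixels"][190:290,305:405,::-1],(400,400));b=cv2.resize(t["pixels"][240:300,316:376,::-1],(400,400));cv2.imwrite('pics/c2.png',np.hstack([a,b]))
vv,uu=np.mgrid[200:250,335:380]; W=world(s,uu.ravel(),vv.ravel())
k=(abs(W[:,0]-.506)<.015)&(abs(W[:,1]-.013)<.015)&(W[:,2]<.095)
print(np.sort(W[k][:,2])[-12:])
for a in np.arange(.05,.084,.002):
    q=k&(W[:,2]>=a)&(W[:,2]<a+.002); print(round(a,3),q.sum(),np.ptp(W[q][:,0]) if q.any() else 0)
```

```text
[0.0779508  0.07797814 0.07798179 0.07816595 0.07833687 0.07834232
 0.07842044 0.07853352 0.078635   0.078796   0.07922222 0.07947197]
0.05 11 0.013042398764578023
0.052 0 0
0.054 6 0.01029356348590249
0.056 15 0.022224665203411098
0.058 15 0.022255181276784275
0.06 14 0.022292810122410245
0.062 18 0.022317359199054865
0.064 15 0.022756656576540524
0.066 24 0.020387038337516317
0.068 32 0.01903713073917318
0.07 4 0.00506338829222619
0.072 6 0.012022897225616336
0.074 9 0.011918491354294236
0.076 15 0.012199250871376965
0.078 9 0.010029724353537772
0.08 0 0
0.082 0 0
```

View pics/c2.png

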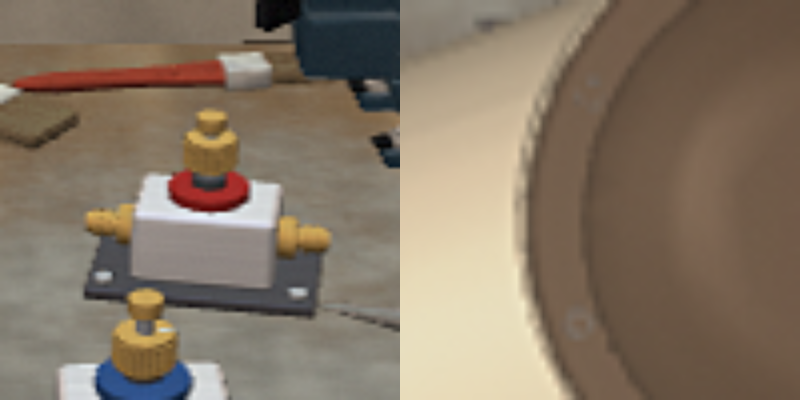

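The side crop shows the red nut raised about 4 mm (roughly 1.4 rad) and the tip still at 78 mm. Now I'll shut the fingers and approach the tip.

In the tool's units: -0.001 m is -0.0013.

Emit:
hand_motion:
  ticks:
    - [[0,0,-0.0013,0,0,0,0],[0,0,-0.0013,0,0,0,0],[0,0,-0.0013,0,0,0,0],[0,0,-0.0013,0,0,0,0],[0,0,-0.0013,0,0,0,0],[0,0,-0.0013,0,0,0,0],[0,0,-0.0013,0,0,0,0],[0,0,-0.0013,0,0,0,0]]

```text
time_s: 6.85
tcp_pos: [0.5044, 0.0125, 0.1249]
ee_rot: [[0.496, 0.869, -0.0], [0.869, -0.496, 0.0], [0.0, -0.0, -1.0]]
wrist_force: [0.3, -0.9, 0.5]
gripper_width: 0.022
gripper_force: 0.0
```

Emit:
hand_motion:
  ticks:
    - [[0,0,0,0.025,0,0,0],[0,0,0,0.0438,0,0,0],[0,0,0,0.0538,0,0,0],[0,0,0,0.0538,0,0,0],[0,0,0,0.0538,0,0,0],[0,0,0,0.0538,0,0,0]]

```text
time_s: 7.45
tcp_pos: [0.505, 0.0127, 0.0826]
ee_rot: [[0.495, 0.869, 0.002], [0.869, -0.495, 0.0], [0.001, 0.001, -1.0]]
wrist_force: [-0.3, -0.2, -0.2]
gripper_width: 0.003
gripper_force: 0.0
```

In the tool's units: 0.008 m is 0.01, 0.007 m is 0.0088.

Emit:
hand_motion:
  ticks:
    - [[0,0,0,0.0038,0,0,0],[0,0,0,0.0063,0,0,0],[0,0,0,0.0088,0,0,0],[0,0,0,0.01,0,0,0],[0,0,0,0.01,0,0,0],[0,0,0,0.01,0,0,0]]

```text
time_s: 8.05
tcp_pos: [0.5048, 0.0126, 0.0741]
ee_rot: [[0.495, 0.869, 0.001], [0.869, -0.495, 0.0], [0.001, 0.001, -1.0]]
wrist_force: [1.0, 1.1, 2.3]
gripper_width: 0.008
gripper_force: 1.3
```

2.3 N at about 4 mm, as expected. I'll nudge down to feel the stop and hold.

In the tool's units: 0.0005 m is 0.0006.

Emit:
hand_motion:
  ticks:
    - [[0,0,0,0.0006,0,0,0],[0,0,0,0.0006,0,0,0],[0,0,0,0.0006,0,0,0],[0,0,0,0.0006,0,0,0],[0,0,0,0.0006,0,0,0],[0,0,0,0.0006,0,0,0]]

```text
time_s: 8.65
tcp_pos: [0.5048, 0.0126, 0.0739]
ee_rot: [[0.495, 0.869, 0.001], [0.869, -0.495, 0.0], [0.001, 0.001, -1.0]]
wrist_force: [-0.3, 0.7, 4.4]
gripper_width: 0.007
gripper_force: 2.5
```

The force rose to 4.4 N against the stop and I held it for 0.6 s. Lifting off.

In the tool's units: -0.08 m is -0.1, -0.06 m is -0.075.

Emit:
hand_motion:
  ticks:
    - [[0,0,0,-0.0038,0,0,0],[0,0,0,-0.01,0,0,0],[0,0,0,-0.0375,0,0,0],[0,0,0,-0.075,0,0,0],[0,0,0,-0.1,0,0,0],[0,0,0,-0.1,0,0,0],[0,0,0,-0.1,0,0,0],[0,0,0,-0.1,0,0,0]]

```text
time_s: 9.45
tcp_pos: [0.5031, 0.0122, 0.1521]
ee_rot: [[0.496, 0.868, -0.003], [0.868, -0.496, -0.001], [-0.002, -0.002, -1.0]]
wrist_force: [0.4, 0.3, 0.3]
gripper_width: 0.006
gripper_force: 0.0
```

Run:
```python
from h import *
s=cap("side")
vv,uu=np.mgrid[200:250,335:380]; W=world(s,uu.ravel(),vv.ravel())
k=(abs(W[:,0]-.506)<.015)&(abs(W[:,1]-.013)<.015)&(W[:,2]<.095)
print(np.sort(W[k][:,2])[-6:],[(round(a,3),int((k&(W[:,2]>=a)&(W[:,2]<a+.002)).sum())) for a in np.arange(.05,.08,.002)])
cv2.imwrite('pics/c3.png',cv2.resize(s["pixels"][150:330,270:430,::-1],None,fx=3,fy=3))
```

```text
[0.0784234  0.07845043 0.07851954 0.07878701 0.07890885 0.07924478] [(np.float64(0.05), 9), (np.float64(0.052), 0), (np.float64(0.054), 7), (np.float64(0.056), 11), (np.float64(0.058), 19), (np.float64(0.06), 12), (np.float64(0.062), 16), (np.float64(0.064), 17), (np.float64(0.066), 23), (np.float64(0.068), 33), (np.float64(0.07), 3), (np.float64(0.072), 7), (np.float64(0.074), 8), (np.float64(0.076), 14), (np.float64(0.078), 11)]
```

View pics/c3.png

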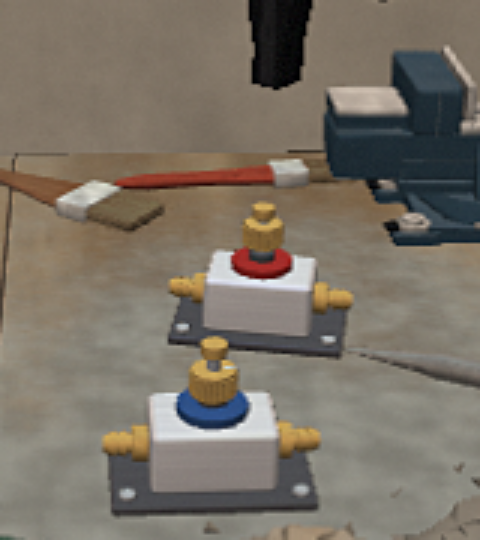

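The red nut is still raised (crop 265,235), its tip is back up at 78 mm, the blue trap is untouched, and the gripper is clear.

```bash
python3 -c "
from station import r, cams, ticket
print(ticket.finish_job())"
```

```text
the job is handed in; nothing more can be done
None
```

The job is handed in, but the station returned no verdict: I unscrewed the red nut about 1.4 rad, judging by its climb of about 4 mm, then pressed the tip to its stop for over 0.5 s; it sprang back up, and I did not touch the blue trap.

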